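Clamp a plaster mould and drive its core bars home

TASK

Turn the red-knobbed cam lever anticlockwise just far enough to clamp the plaster mould, so that the gauge needle rests in the green and never reaches the red, and let go of it. Only then push every core bar on the bench, tapered tip first, fully home into a bore of its own, until it bottoms and its red band is at the mould's face. Leave everything let go with the needle still in the green, and do not disturb the two plaster bottles or the plaster block.

Things in the scene. Friction and masses are not known exactly. Their poses are not given: they have to be found in the camera images.
- mould_top (a point): Centre of the flat top of the white plaster mould, 150 (x) x 190 (y) x 67 mm, 1.2 to 1.8 kg, standing loose on a steel bed plate 15 mm thick. Its bore mouths are in its -x face, towards the robot; a fixed fence stands 1 to 3 mm behind it (+x). Three dark pencil lines on the top run over the three bores' axes, from mouth to end.
- bore0 (a point): Mouth centre, in the mould's front face, of the bore furthest from the cam. Each bore is 27 mm square, blind, 135 mm deep and runs level along +x of this point; y is sideways (towards the cam), z up. The three bores lie side by side 66 mm apart, axes 33.5 mm below the mould's top and 48.5 mm above the bench. The bench before the mouths is free but for 25 mm of bed plate.
- bore1 (a point): Mouth of the middle bore, as bore0.
- bore2 (a point): Mouth of the bore next to the cam, as bore0.
- cam (a joint): Angle of the eccentric cam lever (rad, -0.35 to 1.5, growing anticlockwise from above). It starts at -0.3 to 0; the brass disc closes the gap (4 to 7 mm in all, differs each time) at roughly 0.4 to 0.8 and from there presses the mould 7 to 9 mm per rad. It turns stiffly (0.3 N m free, up to 1 N m when clamping) and stays where it is left.
- cam_pivot (a point): Point on the cam's vertical pivot axis, at knob height, at the +y side of the mould. A brass disc of radius 25 mm, 10 mm off centre, turns on it and pushes the mould sideways onto a spring stop.
- cam_handle (a point): Centre of the lever's upright red knob: cylinder 22 mm across, 45 mm high, free above the lever's bar, its centre 92 mm above the bench and 100 mm from the pivot axis. It can be pinched from above and led round the pivot.
- needle (a joint): Clamping gauge on the blue block at the -y side of the mould: black needle on an upward white dial (rad). 0 is slack; it grows anticlockwise, 0.3 rad per mm of the spring stop (6 N per mm). Green sector 0.3 to 0.9; red from about 1.05, and 1.2 counts as in the red.
- bar0_center (a point): Centre of a core bar: square aluminium bar 24 x 24 x 190 mm, 0.3 to 0.5 kg, lying on the bench. x runs along it to the tapered tip, 95 mm from the centre (last 16 mm a cone). The front edge of a red band is 135 mm from the tip: home, the band meets the mould's face, 55 mm sticks out and the centre is 40 mm inside the mouth. Two or three bars are present.
- bar1_center (a point): Centre of a second bar, as bar0.
- bar2_center (a point): Centre of a third bar, as bar0.
- bar0_tip (a point): Middle of the flat end (13 mm across) of that bar's tapered tip; 135 mm inside the mouth when home.
- bar1_tip (a point): Tip of the second bar.
- bar2_tip (a point): Tip of the third bar.
- model_a_mid (a point): Standing white plaster bottle, 56 mm across, 125 mm high, point 60 mm up. Leave alone.
- model_b_mid (a point): Another such bottle. Leave alone.
- plaster_block_mid (a point): White plaster block 110 x 70 x 50 mm, its centre. Leave alone.
There are look-alikes about, which are no part of the job. What is shaped like the part that bears bar0_center but orange or yellow is not meant.

How it is judged:
By the outcome, as a careful person would: the job done as asked, in the order asked, and still so for the second after the job is handed in, with the robot touching nothing.
Of bar0, bar1, bar2 only 2 to 3 are there at a start; the rules pass over those that are not, and their reading is None.
At some moment in a run one of bar0, bar1, bar2 may be knocked a few centimetres aside while the robot is not near it.
Once in a run the grip may slacken for a moment while it holds something.
It also fails if it takes over 210 s, if anything falls off the work surface, if the arm or the gripper's body presses on something with over 40 N, if the wrist force passes 120 N, or if a joint passes its speed limit or range.

ROBOT

A 7-joint arm with a two-finger parallel gripper is mounted at the origin on the work surface. World frame = base frame: x ahead of the robot, y to its left, z up, the work surface at z = 0. Lengths are in m, angles in rad, forces in N, time in s.
With the tool pointing down it reaches from about 0.4 to 0.9 m from the base axis. Payload 5.5 kg.
Tool frame: the origin (TCP) lies midway between the tips of the shut fingers; the grasp point (between the pads) lies 19 mm behind it (manip.grip_depth is the distance from the TCP to the grasp point, in m); z points along the fingers, y is the line along which they close (so a half turn about z gives the same grasp; the last joint's range is limited). The gripper opens to 92 mm and grips with 3 to 60 N. Pads are 19 mm wide; open, the fingers measure 130 mm over their backs; the gripper's body (75 mm by 190 mm) begins 47 mm behind the grasp point.
Start: joints at [-0.884, 0.501, -0.427, 1.55, 0.221, 1.138, -0.21], TCP at [0.267, 0.593, 0.227] pointing down, gripper open.
Joint ranges: [-2.88, 2.88], [-0.31, 2.03], [-1.54, 1.56], [0.2, 2.42], [-1.41, 4.55], [0.19, 2.02], [-2.57, 2.57]. Speed limits (rad/s): [2.57, 2.57, 3.14, 3.14, 3.14, 3.14, 3.14].

INTERFACE

Orientations are given as a unit quaternion [x, y, z, w].
In Python, from bench import manip, effector, viewer gives the robot as it stands. Calls block until the motion is done:
- manip.move_pose(position, orientation): joint-space move of the TCP to a pose.
- manip.servo_line(position, ori=None, vel=0.15): straight line of the TCP; ori=None keeps the orientation; vel is the mean speed in m/s.
- manip.movej(angles): joint-space move.
- effector.open_jaws() and effector.close(f_grip=None): open the fingers fully, or close them until they stop; f_grip is the grip in N (None keeps the last).
- manip.sleep(seconds).
- manip.solve_ik(position, orientation): joint angles nearest the present ones, or None.
- viewer.get_image(name): name is "scene" or "top" or "wrist"; returns the picture (420x560x3 uint8, red, green, blue); there is no depth.
- viewer.get_calibration(name): a dict with "vfov" (degrees; the focal length in pixels is half the picture's height over the tangent of half this angle, whatever the lens; pixels are square), "cx", "cy" (the principal point, pixels), "eye" and "attitude" of the camera in the world. Camera axes: x right, y down, z forward; pixel columns grow to the right and rows downward; lengths in m; the calibration is good to about 2 mm. A picture is of the moment at which its call begins: read the wrist's pose just before it. get_calibration takes no time and is no camera call; for the wrist camera it gives the pose at the moment of the call.
A pose or a line that the arm cannot do raises manip.PlanningError and nothing moves.
- manip.hand_in(): hands the job in; it is judged then, once.
Readings, each from a call of its own:
- manip.current_clock(): time.
- manip.current_q(): joint angles.
- manip.current_joint_velocities(): joint speeds.
- manip.current_tau(): joint torques, N m.
- manip.current_tool_pos(): TCP position.
- manip.current_tcp_rot(): TCP orientation.
- manip.current_force(): force on the tool from outside, world axes, zero at the start.
- manip.current_wrist_torque(): the same for the moment, N m.
- manip.current_finger_gap(): finger opening in m.
- manip.current_gripper_force(): force on a finger pad.
Only numpy, scipy, OpenCV 4.12 (cv2) and the standard library are available. Lean on these libraries where they do the work, as an engineer would, in place of code of your own. Each camera call takes 0.05 s, during which the arm holds its last target. There are 200 camera calls.

## Working session

There is one attempt and no reset: what is moved stays moved. The work goes in short steps, each a Python script; the robot and the scene stay as the last script left them, time stands still between calls to the robot, and variables do not carry over. Pictures are saved under pics/ and viewed, at most 14 in all, crops included, and the job is handed in when it is done.

```bash
ls; mkdir -p pics
python3 - <<'E'
from bench import manip, effector, viewer
import cv2
for n in ("scene","top"):
    im=viewer.get_image(n); cv2.imwrite(f"pics/{n}0.png",im[:,:,::-1]); print(n,viewer.get_calibration(n))
print(viewer.get_calibration("wrist"),manip.current_tcp_rot(),manip.current_clock())
E
```

```text
pics
scene {'vfov': 43.814481762477335, 'cx': 271.5964959916995, 'cy': 206.95151569679294, 'eye': array([1.67746627, 0.16461889, 0.94450171]), 'attitude': array([ 0.58075948,  0.67219742, -0.33868709, -0.31009692])}
top {'vfov': 45.90002125239392, 'cx': 272.81844361919866, 'cy': 210.80339315122757, 'eye': array([0.39822721, 0.04627668, 1.51076383]), 'attitude': array([ 0.70924431, -0.70428291,  0.0224651 , -0.02129358])}
{'vfov': 61.489468577946404, 'cx': 282.1380076531307, 'cy': 210.91717297222314, 'eye': array([0.19246231, 0.62504874, 0.38425856]), 'attitude': array([0.83038761, 0.53645658, 0.08130237, 0.12673074])} [ 2.10293057e-01  9.77638018e-01 -8.31907044e-04 -2.10093026e-04] 0.1
```

View pics/scene0.png

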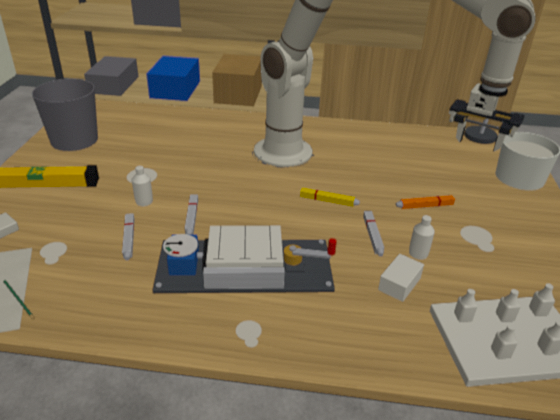

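View pics/top0.png

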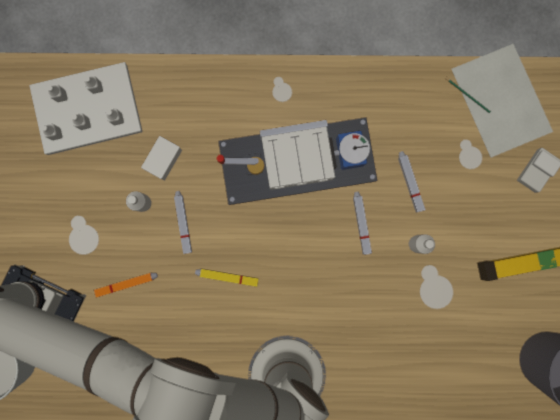

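The top view (+x is up, +y is left) shows:
- **Mould:** about (298,155), with the gauge at (355,150).
- **Knob:** the cam's red knob at (221,159).
- **Aluminium bars:** (183,223), (362,223) and (412,183). Their red bands are at the lower ends, so the tips point up.
- **Look-alikes:** orange bar at (125,285), yellow bar at (228,278), and a yellow box at (525,264).
- **Leave alone:** bottles at (135,201) and (424,244), block at (161,158).

The scene view agrees.

```bash
cat > h.py <<'E'
from bench import manip, effector, viewer
import numpy as np, cv2
from scipy.spatial.transform import Rotation as R
def cal(n): return viewer.get_calibration(n)
def world(px, z, c):
    px=np.atleast_2d(np.asarray(px,float)); f=210/np.tan(np.radians(c["vfov"]/2))
    d=np.c_[(px[:,0]-c["cx"])/f,(px[:,1]-c["cy"])/f,np.ones(len(px))]
    d=R.from_quat(c["attitude"]).apply(d); e=np.asarray(c["eye"])
    return e+d*((z-e[2])/d[:,2])[:,None]
def pix(P,c):
    P=np.atleast_2d(P); f=210/np.tan(np.radians(c["vfov"]/2))
    q=R.from_quat(c["attitude"]).inv().apply(P-np.asarray(c["eye"]))
    return np.c_[q[:,0]/q[:,2]*f+c["cx"],q[:,1]/q[:,2]*f+c["cy"]]
def grab(n):
    c=cal(n); im=viewer.get_image(n); return im,c
def save(im,name,box=None,s=1):
    if box: im=im[box[1]:box[3],box[0]:box[2]]
    cv2.imwrite("pics/"+name,cv2.resize(im,None,fx=s,fy=s,interpolation=cv2.INTER_CUBIC)[:,:,::-1])
def red(im):
    r,g,b=[im[:,:,i].astype(int) for i in range(3)]; return ((r>90)&(g<0.45*r)&(b<0.45*r)).astype(np.uint8)
def down(yaw):
    "tool down; closing line (tool y) at angle yaw+90deg from world x, i.e. tool x along yaw"
    return (R.from_euler("z",yaw)*R.from_quat([1,0,0,0])).as_quat()
def alu(im):
    "bluish grey on wood"
    r,g,b=[im[:,:,i].astype(int) for i in range(3)]; return ((b>=r-4)&(b>95)).astype(np.uint8)
def rects(mask,amin,amax):
    cs,_=cv2.findContours(mask,cv2.RETR_EXTERNAL,cv2.CHAIN_APPROX_NONE)
    return [cv2.minAreaRect(k) for k in cs if amin<cv2.contourArea(k)<amax]
E
python3 - <<'E'
from h import *
im,c=grab("top")
save(im,"crop1.png",(150,100,440,260),2.7)
def rep(m,z,a,b):
    for r in rects(m,a,b):
        box=cv2.boxPoints(r); w=world(box,z,c)
        print(np.round(r[0]),np.round(r[1],1),"w",np.round(w.mean(0)[:2],4),"sides",np.round([np.linalg.norm(w[1]-w[0]),np.linalg.norm(w[2]-w[1])],3),"long yaw",round(float(np.degrees(np.arctan2(*( (w[1]-w[0]) if np.linalg.norm(w[1]-w[0])>np.linalg.norm(w[2]-w[1]) else (w[2]-w[1]))[[1,0]]))),1))
m=cv2.morphologyEx(alu(im)|red(im),cv2.MORPH_CLOSE,np.ones((3,3)))
m[:, :]=m; print("alu@.024"); rep(m,.024,150,3000)
print("red@.1"); rep(red(im),.1,8,300)
g=im.min(axis=2); print("white@.082"); rep((g>175).astype(np.uint8),.082,800,8000)
E
```

```text
alu@.024
[362. 223.] [61.3  7.5] w [ 0.4561 -0.2229] sides [0.023 0.184] long yaw -170.4
[182. 222.] [61.   7.9] w [0.455  0.3157] sides [0.024 0.183] long yaw -169.5
[237. 160.] [40.2  7.6] w [0.6423 0.1539] sides [0.023 0.122] long yaw -95.3
[411. 181.] [61.3  8.2] w [ 0.5834 -0.371 ] sides [0.025 0.185] long yaw -162.2
[352. 148.] [33.1 35.8] w [ 0.6816 -0.193 ] sides [0.109 0.101] long yaw -80.5
[293. 128.] [ 8.4 67.9] w [ 0.7419 -0.0162] sides [0.206 0.026] long yaw -78.1
red@.1
[111. 288.] [6.3 2.2] w [0.264  0.5002] sides [0.006 0.018] long yaw -164.4
[220. 158.] [6.4 5.7] w [0.6356 0.1961] sides [0.016 0.018] long yaw -134.7
white@.082
```

View pics/crop1.png

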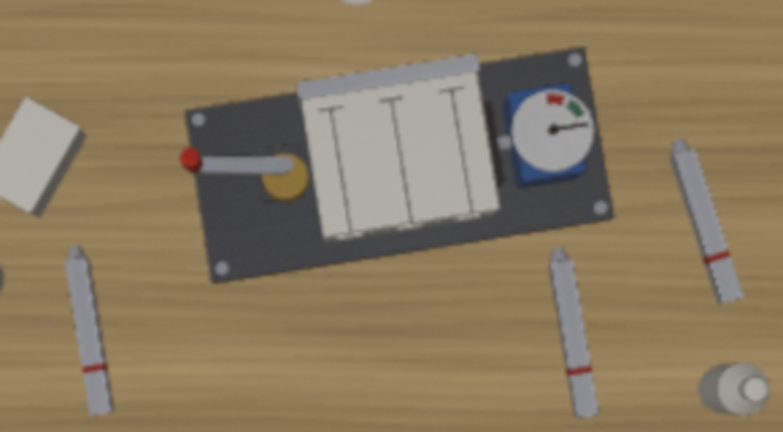

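The close crop confirms the choices. There are three grey bars, each with a dark taper at the upper (+x) end and a red band near the lower end. The true knob is at crop (190,159), and the pencil lines lean about 10° to +y. Next I'll look from close by with the wrist camera.

Run:
```python
from h import *
for y in (10,190,-170):
    for p in ([.7,.075,.3],[.636,.196,.08],[.636,.196,.25],[.44,.05,.12],[.42,.3157,.1],[.45,-.22,.1],[.55,-.36,.1]):
        q=manip.solve_ik(p,down(np.radians(y))); print(y,p,None if q is None else np.round(q,2))
manip.move_pose([.70,.075,.30],down(np.radians(190)))
print(manip.current_tool_pos(),manip.current_clock())
im,c=grab("wrist"); print(c); save(im,"w1.png"); np.save("w1.npy",im)
import pickle; pickle.dump(c,open("w1.pkl","wb"))
```

```text
10 [0.7, 0.075, 0.3] [-0.26  0.52  0.18  1.33 -0.09  1.31 -1.48]
10 [0.636, 0.196, 0.08] [-0.47  0.66  0.18  1.63 -0.15  0.87 -1.62]
10 [0.636, 0.196, 0.25] [-0.47  0.48  0.18  1.5  -0.09  1.17 -1.67]
10 [0.44, 0.05, 0.12] [-0.36  0.26  0.21  2.16 -0.08  0.73 -1.49]
10 [0.42, 0.3157, 0.1] [-0.81  0.42  0.14  1.98 -0.08  0.75 -2.02]
10 [0.45, -0.22, 0.1] [-0.12  0.45  0.64  2.05 -0.39  0.76 -0.64]
10 [0.55, -0.36, 0.1] [ 0.05  0.73  0.71  1.66 -0.56  0.97 -0.43]
190 [0.7, 0.075, 0.3] [ 0.05  0.53 -0.31  1.31  0.16  1.32  1.49]
190 [0.636, 0.196, 0.08] [-0.08  0.68 -0.37  1.61  0.3   0.9   1.18]
190 [0.636, 0.196, 0.25] [-0.08  0.5  -0.38  1.48  0.19  1.19  1.26]
190 [0.44, 0.05, 0.12] [ 0.07  0.27 -0.27  2.15  0.11  0.73  1.47]
190 [0.42, 0.3157, 0.1] [-0.32  0.46 -0.46  1.96  0.29  0.78  0.8 ]
190 [0.45, -0.22, 0.1] [ 0.29  0.38  0.13  2.04 -0.07  0.72  2.21]
190 [0.55, -0.36, 0.1] [ 0.41  0.62  0.18  1.64 -0.13  0.89  2.39]
-170 [0.7, 0.075, 0.3] [ 0.05  0.53 -0.31  1.31  0.16  1.32  1.49]
-170 [0.636, 0.196, 0.08] [-0.08  0.68 -0.37  1.61  0.3   0.9   1.18]
-170 [0.636, 0.196, 0.25] [-0.08  0.5  -0.38  1.48  0.19  1.19  1.26]
-170 [0.44, 0.05, 0.12] [ 0.07  0.27 -0.27  2.15  0.11  0.73  1.47]
-170 [0.42, 0.3157, 0.1] [-0.32  0.46 -0.46  1.96  0.29  0.78  0.8 ]
-170 [0.45, -0.22, 0.1] [ 0.29  0.38  0.13  2.04 -0.07  0.72  2.21]
-170 [0.55, -0.36, 0.1] [ 0.41  0.62  0.18  1.64 -0.13  0.89  2.39]
[0.69963833 0.07672046 0.29992313] 2.5583
{'vfov': 61.489468577946404, 'cx': 282.1380076531307, 'cy': 210.91717297222314, 'eye': array([0.61903391, 0.06186472, 0.4584227 ]), 'attitude': array([0.63480953, 0.75779884, 0.11635586, 0.09601615])}
```

View pics/w1.png

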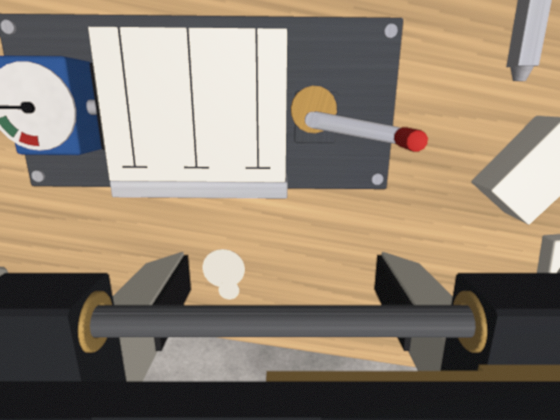

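The wrist view has the mouths at its upper edge. The pencil lines run (119,27)–(134,167), (188,27)–(196,167) and (257,27)–(258,167). The lever's pivot end is at (312,119), the knob top at (417,139), and the dial centre at (27,107) with its needle pointing left (slack).

Run:
```python
from h import *
import pickle
c=pickle.load(open("w1.pkl","rb")); 
L=world([(119,27),(134,167),(188,27),(196,167),(257,27),(258,167)],.082,c)
for a,b in ((0,1),(2,3),(4,5)): d=L[b]-L[a]; print("line",L[a][:2].round(4),np.linalg.norm(d).round(4),np.degrees(np.arctan2(d[1],d[0])).round(2))
print("spacing",np.linalg.norm(L[2]-L[0]),np.linalg.norm(L[4]-L[2]))
C=world([(89,28),(286,28),(287,182),(112,182)],.082,c); print("corners",C[:,:2].round(4),[np.linalg.norm(C[i]-C[i-1]).round(4) for i in range(4)])
im=np.load("w1.npy"); m=red(im); m[:,:390]=0
for r in rects(m,50,3000): print(r)
k=world([(417,139)],.1145,c)[0]; print("knob top",k)
for z in (.055,.062,.069,.08): 
    p=world([(312,119)],z,c)[0]; print("piv",z,p[:2],np.linalg.norm((p-k)[:2]))
print("gauge",world([(27,107)],.08,c))
print(manip.current_force())
```

```text
line [ 0.58   -0.1033] 0.1355 9.03
line [ 0.5684 -0.0381] 0.1356 9.19
line [0.5567 0.0271] 0.1356 9.35
spacing 0.06618999543240305 0.0662414074040893
corners [[ 0.5859 -0.1316]
 [ 0.5527  0.0546]
 [ 0.7013  0.0828]
 [ 0.7346 -0.1047]] [np.float64(0.1511), np.float64(0.1892), np.float64(0.1513), np.float64(0.1904)]
((413.6734924316406, 137.04501342773438), (28.03821563720703, 22.61309814453125), 59.534454345703125)
knob top [0.63081262 0.19629081 0.1145    ]
piv 0.055 [0.63221909 0.09870845] 0.0975924911866412
piv 0.062 [0.6319903  0.09806916] 0.09822871094726612
piv 0.069 [0.63176152 0.09742986] 0.09886549980741834
piv 0.08 [0.631402   0.09642525] 0.09986729164188836
gauge [[ 0.67106794 -0.19412208  0.08      ]]
[-0.53350855 -0.09372736  0.13822588]
```

```bash
cat >> h.py <<'E'
def dial(n, name=None, ctr=(.671,-.194,.08)):
    "rectified dial patch (up=+x, left=+y), 0.25 mm per px; returns darkest ray angle (rad, world, anticlockwise from +x)"
    im,c=grab(n); s=.00025; N=160
    W=np.array([[ctr[0]+i*.02,ctr[1]+j*.02,ctr[2]] for i,j in ((1,1),(1,-1),(-1,-1),(-1,1))])
    dst=np.float32([[N/2-j*.02/s,N/2-i*.02/s] for i,j in ((1,1),(1,-1),(-1,-1),(-1,1))])
    p=cv2.warpPerspective(im,cv2.getPerspectiveTransform(np.float32(pix(W,c)),dst),(N,N),flags=cv2.INTER_CUBIC)
    if name: save(p,name,s=2)
    w=(p.min(axis=2)>150).astype(np.uint8)
    g=p.max(axis=2).astype(float); th=np.radians(np.arange(-180,180,2)); r=np.arange(24,52)
    v=np.array([[g[int(N/2-k*np.cos(t)),int(N/2-k*np.sin(t))] for k in r] for t in th]).mean(1)
    i=v.argmin(); 
    u=(255-v)**8; k=np.arange(i-6,i+7)%len(th); z=(u[k]*np.exp(1j*th[k])).sum()
    return round(float(np.angle(z)),3), round(float(v.min())), round(float(np.median(v)))
E
python3 - <<'E'
from h import *
piv=np.array([.632,.0965]); phi=np.radians(90.6)
k=piv+.1*np.array([np.cos(phi),np.sin(phi)])
manip.move_pose([*k,.20],down(phi))
print(manip.current_q().round(2) if hasattr(manip.current_q(),'round') else manip.current_q())
print(dial("scene","d_s.png"),dial("top","d_t.png"))
a=cv2.imread("pics/d_s.png");b=cv2.imread("pics/d_t.png")
im,c=grab("wrist"); cv2.imwrite("pics/d.png",np.hstack([cv2.resize(a,(320,320)),cv2.resize(b,(320,320))]))
E
```

```text
[-0.34  0.51  0.    1.56 -0.    1.07 -0.33]
(2.894, 32, 138) (-1.116, 87, 140)
```

View pics/d.png

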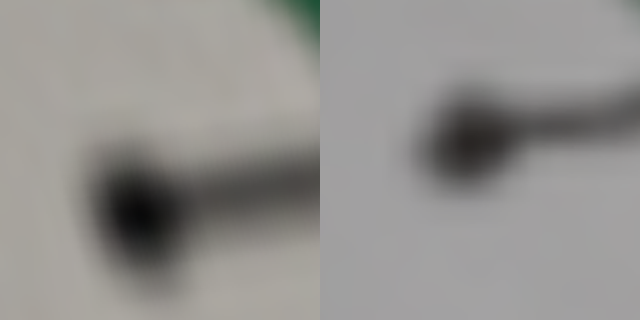

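The two dial patches show the needle pointing right (-y) with the hub off centre in each. Triangulating the offsets puts the dial at (0.672, -0.1905, 0.086).

```bash
sed -i 's/ctr=(.671,-.194,.08)/ctr=(.672,-.1905,.086)/; s/s=.00025; N=160/s=.0005; N=160/; s/r=np.arange(24,52)/r=np.arange(14,44)/; s/0.25 mm per px/0.5 mm per px/' h.py
cat > cam.py <<'E'
from h import *
piv=np.array([.632,.0965])
def knob(phi,z): return [*(piv+.1*np.array([np.cos(phi),np.sin(phi)])),z]
def turn(p0,p1,step=.1,v=.05):
    for p in np.linspace(p0,p1,max(2,int(np.ceil((p1-p0)/step))+1))[1:]:
        manip.servo_line(knob(p,.078),down(p),vel=v)
    F=np.array(manip.current_force()); t=np.array([-np.sin(p1),np.cos(p1)]); return round(float(F[:2]@t),2)
E
python3 - <<'E'
from cam import *
phi=np.radians(90.6)
print(dial("scene","d_s.png"),dial("top","d_t.png"))
manip.servo_line(knob(phi,.078),vel=.1); effector.close(30); print(manip.current_finger_gap(),manip.current_force())
p=phi
for q in np.radians([100,108,116]):
    print(np.degrees(q),"Ft",turn(p,q),dial("scene"),dial("top"),manip.current_finger_gap()); p=q
dial("scene","d_s2.png");dial("top","d_t2.png")
cv2.imwrite("pics/d2.png",np.vstack([np.hstack([cv2.imread("pics/d_s%s.png"%k),cv2.imread("pics/d_t%s.png"%k)])[:300] for k in ("","2")]))
E
```

```text
(-1.41, 78, 156) (-1.418, 87, 159)
0.0212733263919889 [ 2.6292038   0.93229852 -2.66287048]
100.0 Ft -0.3 (-1.409, 76, 156) (-1.419, 87, 159) 0.02149970909917762
108.0 Ft -0.78 (-1.409, 77, 156) (-1.419, 87, 159) 0.021534545194637326
116.00000000000001 Ft -0.85 (-1.41, 77, 156) (-1.419, 87, 159) 0.02115400796375084
```

View pics/d2.png

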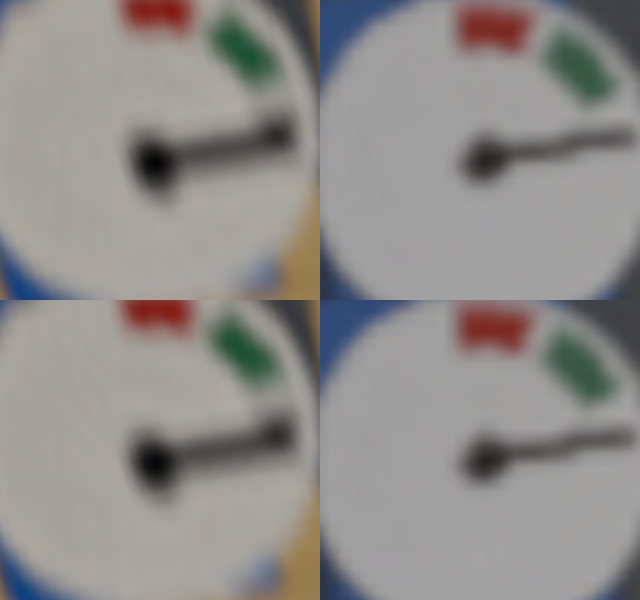

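Both rectified views show the needle at slack (-1.41), with green then red further anticlockwise. I'll go on turning in small steps.

Run:
```python
from cam import *
p=np.radians(116)
while p<np.radians(170):
    q=p+.05; f=turn(p,q); a=dial("scene")[0]+1.41; b=dial("top")[0]+1.419; p=q
    print(round(np.degrees(p),1),f,round(a,2),round(b,2),round(manip.current_finger_gap(),4))
    if max(a,b)>.5: break
effector.open_jaws(); manip.sleep(.3); print(dial("scene")[0]+1.41,dial("top")[0]+1.419)
manip.servo_line(knob(p,.22),vel=.15)
print(dial("scene")[0]+1.41,dial("top")[0]+1.419,manip.current_clock())
```

```text
118.9 -1.4 0.0 0.0 0.0213
121.7 -0.89 -0.0 0.0 0.0211
124.6 -1.82 0.0 0.0 0.0214
127.5 -2.3 -0.0 0.0 0.0216
130.3 -1.25 0.0 0.0 0.0215
133.2 -0.89 0.0 0.0 0.0215
136.1 -1.16 0.05 0.08 0.0213
138.9 -2.85 0.21 0.19 0.0218
141.8 -4.88 0.29 0.26 0.0216
144.6 -3.91 0.4 0.36 0.0212
147.5 -3.56 0.53 0.46 0.0215
0.5329999999999999 0.4620000000000001
0.5319999999999999 0.4640000000000001 15.7667
```

The needle is at about 0.5, in the green, and the lever is released. Next I re-measure the mould after clamping.

Run:
```python
from h import *
import pickle
manip.move_pose([.68,.0,.30],down(np.radians(190)))
im,c=grab("wrist"); save(im,"w2.png",(0,0,460,300),1.7); pickle.dump((im,c),open("w2.pkl","wb"))
print(manip.current_tool_pos())
```

```text
[0.67904591 0.00208003 0.29902302]
```

View pics/w2.png

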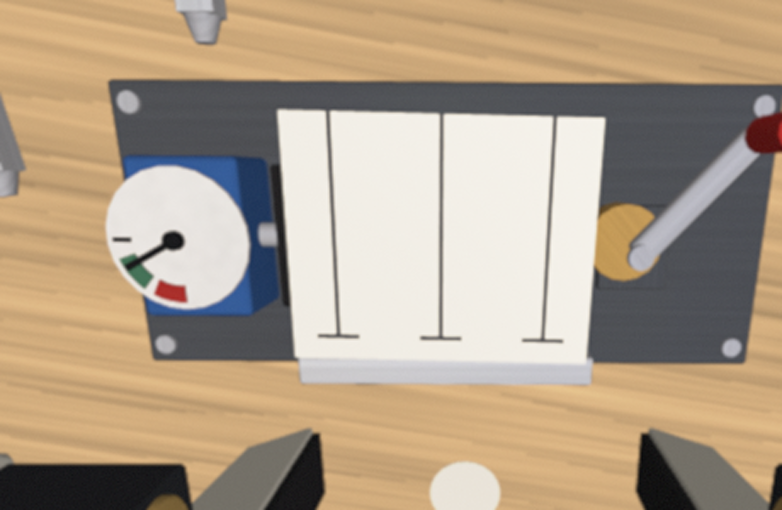

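The needle (crop (130,268)) sits mid-green. The line mouths in the full image are crop px divided by 1.7. I'll compute the bores, check IK, and measure each bar from close up.

```bash
cat > bars.py <<'E'
from h import *
def findbar(approx,yaw0,tag=None,z=.024):
    "hover over it, wrist look, return centre xy and yaw"
    y=np.radians(yaw0); ax=np.array([np.cos(y),np.sin(y)])
    p=np.array(approx)-.08*ax
    manip.move_pose([*p,.26],down(y)); manip.sleep(.2)
    im,c=grab("wrist")
    if tag: save(im,tag)
    m=cv2.morphologyEx(alu(im)|red(im),cv2.MORPH_CLOSE,np.ones((5,5)))
    best=None
    for r in rects(m,1000,40000):
        w=world(cv2.boxPoints(r),z,c)[:,:2]; a,b=w[1]-w[0],w[2]-w[1]
        if np.linalg.norm(a)<np.linalg.norm(b): a,b=b,a
        L,B=np.linalg.norm(a),np.linalg.norm(b); d=a/L*np.sign(a@ax); ctr=w.mean(0)
        if .17<L<.21 and .018<B<.04 and (best is None or np.linalg.norm(ctr-approx)<np.linalg.norm(best[0]-approx)):
            rp=world([k for k in np.argwhere(red(im))[:,::-1]],z,c)[:,:2] if red(im).any() else np.zeros((0,2))
            rel=(rp-ctr); on=(abs(rel@[-d[1],d[0]])<.012)&(abs(rel@d)<.1)
            best=(ctr,np.arctan2(d[1],d[0]),L,B,np.mean(rel[on]@d) if on.any() else None)
    return best
E
python3 - <<'E'
from bars import *
import pickle,json
im,c=pickle.load(open("w2.pkl","rb"))
P=np.array([(328,110),(338,336),(441,114),(440,338),(555,117),(543,341)])/1.7
L=world(P,.082,c)[:,:2]
for i in (0,2,4): d=L[i+1]-L[i]; print(L[i].round(4),np.linalg.norm(d).round(4),np.degrees(np.arctan2(d[1],d[0])).round(2))
print("cross",np.degrees(np.arctan2(*(L[4]-L[0])[::-1]))-90,np.linalg.norm(L[4]-L[0]))
y=np.radians(9.8)
for i in (0,2,4):
    ax=np.array([np.cos(y),np.sin(y)])
    for s in (-.155,-.068,-.015): print(i//2,s,manip.solve_ik([*(L[i]+s*ax),.0395],down(y)) is not None)
    print(manip.solve_ik([*(L[i]-.155*ax),.12],down(y)))
print(findbar([.455,.3157],10.5,"b0.png"),manip.current_tool_pos())
E
```

```text
[ 0.5801 -0.105 ] 0.1357 8.43
[ 0.5708 -0.0401] 0.135 8.62
[0.5609 0.0255] 0.1354 8.83
cross 8.365568191705151 0.13192136052435752
0 -0.155 True
0 -0.068 True
0 -0.015 True
[-0.79158708  0.70426933  1.36177243  2.17392312 -0.85446903  0.99688588
 -0.33440959]
1 -0.155 True
1 -0.068 True
1 -0.015 True
[-0.96919744  0.63746647  1.36532438  2.22658953 -0.80266313  0.94434844
 -0.50645443]
2 -0.155 True
2 -0.068 True
2 -0.015 True
[-1.15048493  0.59015354  1.36829131  2.2597872  -0.7629379   0.90889796
 -0.69044869]
(array([0.45325556, 0.31829467]), np.float64(0.18967165724389162), np.float64(0.18662455251539914), np.float64(0.020754666853876023), np.float64(-0.04341773236262255)) [0.37643786 0.30103428 0.25995648]
```

View pics/b0.png

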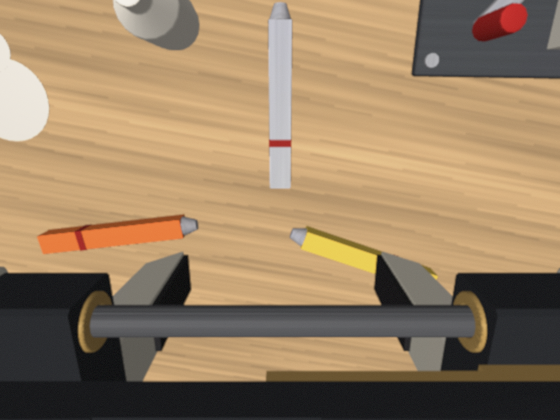

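The wrist view shows the aluminium bar with tip at (280,10) and band at (280,143). Orange and yellow look-alikes lie nearby. I'll grasp this bar and bring it in front of bore2.

```bash
cat >> bars.py <<'E'
MY=np.radians(8.55); AX=np.array([np.cos(MY),np.sin(MY)]); OFF=-.04
B=np.array([[.5801,-.105],[.5708,-.0401],[.5609,.0255]]); ZT=.0395
FL=np.pi
def st(): return np.round(manip.current_tool_pos(),4),np.round(manip.current_force(),1),round(manip.current_finger_gap(),4),round(manip.current_clock(),1)
def grasp(ctr,yaw):
    g=np.array(ctr)+OFF*np.array([np.cos(yaw),np.sin(yaw)]); o=down(yaw+FL)
    manip.move_pose([*g,.15],o); manip.servo_line([*g,.003],o,vel=.12)
    effector.close(60); manip.servo_line([*g,.13],o,vel=.12); print("grasped",st())
def at(i,tipin,z=ZT):
    "TCP so that the tip of the held bar is tipin beyond mouth i"
    return [*(B[i]+(tipin-.095+OFF)*AX),z]
def needle(): return round(dial("scene")[0]+1.41,2),round(dial("top")[0]+1.419,2)
E
python3 - <<'E'
from bars import *
grasp([.45326,.31829],.1897)
o=down(MY+FL)
manip.servo_line(at(2,-.03,.13),o,vel=.15); print(st())
manip.servo_line(at(2,-.012),o,vel=.1); manip.sleep(.3); print(st(),np.round(manip.current_q(),2))
a,_=grab("scene"); b,_=grab("wrist"); 
save(np.hstack([cv2.resize(a[180:320,140:380],(400,233)),cv2.resize(b,(400,300))[:233]]),"ins2.png",s=1)
save(a,"s2.png",(180,170,360,300),4)
E
```

```text
grasped (array([0.4136, 0.3102, 0.1292]), array([ 0.3, -0.9, -4. ]), 0.0237, 25.9)
(array([0.3978, 0.0016, 0.1301]), array([ 0. ,  0.5, -4.8]), 0.0236, 28.2)
(array([0.4157, 0.0035, 0.0397]), array([ 1.1, -0.9, -4.4]), 0.0234, 29.5) [ 0.91  0.77 -1.21  2.23  1.    0.89  0.75]
```

View pics/ins2.png

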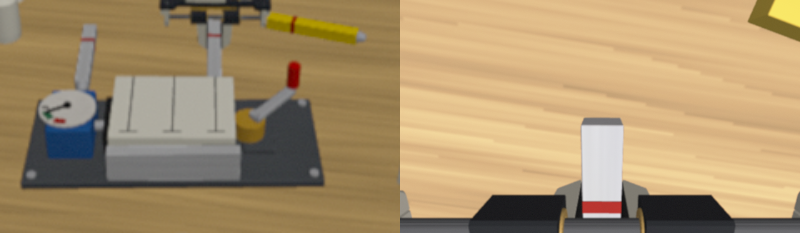

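The scene inset shows the bar lined up before bore2 at (213,60). The wrist inset shows the bar's rear end held squarely at (602,122). I'll insert it with a force guard.

```bash
cat >> bars.py <<'E'
def insert(i,t0,t1,step=.006,fmax=14,base=None,z=ZT):
    "advance the held bar; stops on force along the bore; returns tip depth"
    F0=np.array(manip.current_force()) if base is None else base; o=down(MY+FL); t=t0; f=F0*0
    while t<t1-1e-4:
        t=min(t+step,t1); manip.servo_line(at(i,t,z),o,vel=.03)
        f=np.array(manip.current_force())-F0
        if -f[:2]@AX>fmax or np.linalg.norm(f)>25: print("guard"); break
    lat=f[:2]@np.array([-AX[1],AX[0]])
    print("tipin",round(t,4),"Fax",round(-f[:2]@AX,1),"lat",round(lat,1),"z",round(f[2],1),st()); return t
E
python3 - <<'E'
from bars import *
c=cal("wrist"); p=np.array(manip.current_tool_pos()); n=np.array([-AX[1],AX[0]])
print(pix([[*(p[:2]-.055*AX+s*.012*n),p[2]+.021] for s in (1,-1)],c).round())
t=-.012
for e in (.012,.03,.06): 
    t=insert(2,t,e)
    if t<e-.001: break
E
```

```text
[[313. 172.]
 [252. 172.]]
tipin 0.012 Fax 1.4 lat 0.7 z 0.2 (array([0.4395, 0.0073, 0.0395]), array([-0.6,  0.3, -4.4]), 0.0233, 31.0)
tipin 0.03 Fax -0.4 lat -1.3 z -0.3 (array([0.4573, 0.01  , 0.0395]), array([-0. , -1. , -4.7]), 0.0235, 32.1)
tipin 0.06 Fax 0.0 lat 2.3 z -0.3 (array([0.487 , 0.0145, 0.0395]), array([-0.4,  1.3, -5.1]), 0.0233, 33.8)
```

```bash
cat >> bars.py <<'E'
def release_push(i,t,zp=.036):
    n=needle(); effector.open_jaws(); manip.sleep(.2)
    p=at(i,t); manip.servo_line([p[0],p[1],.13],vel=.15); print("released",n,needle())
    o=down(MY+FL); s=t-.190-.0095-.020
    P=lambda s,z: [*(B[i]+s*AX),z]
    manip.servo_line(P(s,.13),o,vel=.15); effector.close(20); manip.servo_line(P(s,zp),o,vel=.12); manip.sleep(.3)
    push(i,s,zp)
def push(i,s,zp,send=-.0565,fmax=14):
    o=down(MY+FL); P=lambda s,z: [*(B[i]+s*AX),z]
    F0=np.array(manip.current_force()); hit=0
    while s<send:
        s+=.003 if s<-.075 else .0015; manip.servo_line(P(s,zp),o,vel=.03); f=np.array(manip.current_force())-F0; fa=-f[:2]@AX
        if fa>fmax or np.linalg.norm(f)>30: print("stop"); break
    a=(np.array(manip.current_tool_pos())[:2]-B[i])@AX
    print("push s",round(s,4),"actual",round(a,4),"expected -.0645 F",f.round(1),needle())
    manip.servo_line(P(s-.03,zp),o,vel=.08); manip.servo_line(P(s-.03,.15),o,vel=.2); effector.open_jaws(); print(st())
E
python3 - <<'E'
from bars import *
t=insert(2,.06,.112)
if t>.111: release_push(2,t)
E
```

```text
tipin 0.112 Fax 0.5 lat -1.4 z 1.2 (array([0.5384, 0.0221, 0.0395]), array([-0.7, -0.2, -3.9]), 0.0236, 36.9)
released (0.53, 0.46) (0.53, 0.46)
stop
push s -0.0595 actual -0.0653 expected -.0645 F [-16.6  -3.9  10.8] (0.53, 0.46)
(array([0.4724, 0.0122, 0.15  ]), array([0.2, 0.9, 0. ]), 0.0918, 50.7)
```

```bash
sed -i 's/p=np.array(approx)-.08\*ax/p=np.array(approx)+.08*ax/; s/manip.move_pose(\[\*p,.26\],down(y))/manip.move_pose([*p,.26],down(y+np.pi))/' bars.py
python3 - <<'E'
from bars import *
im,c=grab("wrist"); save(im,"home2.png")
b=findbar([.456,-.2229],9.6); print(b,st())
ok=b is not None and abs(b[4]+.043)<.006
if ok:
    grasp(b[0],b[1]); o=down(MY+FL)
    manip.servo_line(at(0,-.03,.13),o,vel=.15); manip.servo_line(at(0,-.012),o,vel=.1); manip.sleep(.3); print(st())
    c=cal("wrist"); p=np.array(manip.current_tool_pos()); n=np.array([-AX[1],AX[0]])
    print(pix([[*(p[:2]-.055*AX+s*.012*n),p[2]+.021] for s in (1,-1)],c).round())
    im,_=grab("wrist"); m=alu(im); m[:,:230]=0;m[:,330:]=0; cols=np.argwhere(m[180:200].mean(0)>.7); rows=np.argwhere(m[:,270:295].mean(1)>.7)
    print("bar cols",cols.min(),cols.max(),"top row",rows.min())
E
```

```text
(array([ 0.45466802, -0.22310968]), np.float64(0.17823012086959517), np.float64(0.1853331574081307), np.float64(0.02074867283913163), np.float64(-0.04298234558208836)) (array([ 0.5348, -0.208 ,  0.2597]), array([ 0.1,  0.5, -0.3]), 0.0916, 52.0)
grasped (array([ 0.4147, -0.2301,  0.1293]), array([ 0.1,  0.1, -3.3]), 0.0236, 56.3)
(array([ 0.4349, -0.1271,  0.0398]), array([ 0.1,  0.8, -4.7]), 0.0234, 58.5)
[[313. 172.]
 [252. 172.]]
bar cols 255 311 top row 167
```

View pics/home2.png

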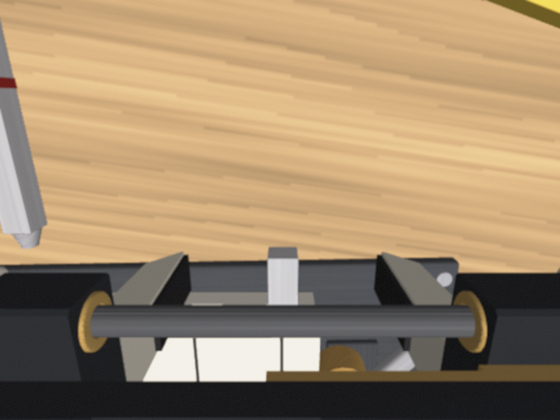

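The view shows the bar in bore2 at (283,275), with its band hidden by the gripper rod. I'll check it later from better placed. The second bar is held squarely before bore0, so I'll insert it.

Run:
```python
from bars import *
t=-.012; F=np.array(manip.current_force())
for e in (.012,.04,.112):
    t=insert(0,t,e,base=F)
    if t<e-.001: break
else: release_push(0,t)
```

```text
tipin 0.012 Fax -0.1 lat 0.9 z -0.0 (array([ 0.4587, -0.1232,  0.0395]), array([-0.4,  0. , -4. ]), 0.0235, 60.0)
tipin 0.04 Fax -0.4 lat 0.4 z 0.7 (array([ 0.4864, -0.119 ,  0.0395]), array([-0. , -0.5, -3.3]), 0.0235, 61.7)
tipin 0.112 Fax -0.4 lat 0.4 z 0.3 (array([ 0.5576, -0.1083,  0.0396]), array([-0. , -0.4, -3.7]), 0.0236, 65.9)
released (0.53, 0.46) (0.53, 1.7)
stop
push s -0.0595 actual -0.0643 expected -.0645 F [-16.8  -2.5  11. ] (0.5, 0.43)
(array([ 0.4916, -0.1183,  0.15  ]), array([ 0.3, -0.2,  0.1]), 0.0917, 79.6)
```

Run:
```python
from bars import *
b=findbar([.5834,-.371],17.8,"b3.png"); print(b,st())
if b and abs(b[4]+.043)<.006:
    b=findbar(b[0],np.degrees(b[1])); print(b)
    grasp(b[0],b[1]); o=down(MY+FL); p=np.array(manip.current_tool_pos())
    manip.servo_line([.44,-.25,.15],o,vel=.15)
    manip.servo_line(at(1,-.03,.15),o,vel=.15); manip.servo_line(at(1,-.012),o,vel=.1); manip.sleep(.3); print(st())
    im,_=grab("wrist"); m=alu(im); m[:,:230]=0;m[:,330:]=0; cols=np.argwhere(m[180:200].mean(0)>.7); rows=np.argwhere(m[:,270:295].mean(1)>.7)
    print("bar cols",cols.min(),cols.max(),"top row",rows.min())
```

```text
(array([ 0.58066707, -0.37235841]), np.float64(0.32003004625255616), np.float64(0.186960918363978), np.float64(0.020720095872367766), np.float64(-0.04208758219662963)) (array([ 0.6595, -0.3457,  0.2601]), array([-0.9,  0.2, -0.2]), 0.0919, 81.0)
(array([ 0.58135251, -0.3719796 ]), np.float64(0.32905539918174687), np.float64(0.18608216408686823), np.float64(0.021781592407350062), np.float64(-0.043132771579589814))
grasped (array([ 0.5428, -0.3848,  0.1288]), array([ 0.3, -0.1, -3.8]), 0.0237, 85.9)
(array([ 0.4256, -0.0622,  0.0397]), array([-0.1, -0.1, -4. ]), 0.0236, 90.2)
bar cols 255 312 top row 167
```

Run:
```python
from bars import *
t=-.012; F=np.array(manip.current_force())
for e in (.012,.04,.063):
    t=insert(1,t,e,base=F)
    if t<e-.001: break
else: release_push(1,t,zp=.034)
```

```text
tipin 0.012 Fax -0.0 lat 0.7 z 0.7 (array([ 0.4495, -0.0583,  0.0395]), array([ 0.4,  0.1, -4.7]), 0.0238, 91.6)
tipin 0.04 Fax 0.2 lat -0.1 z 1.1 (array([ 0.4771, -0.0542,  0.0396]), array([ 0.3, -0.6, -4.3]), 0.0234, 93.3)
tipin 0.063 Fax 0.3 lat 0.2 z 0.9 (array([ 0.4999, -0.0507,  0.0396]), array([ 0.1, -0.4, -4.6]), 0.0237, 94.7)
released (0.5, 0.43) (0.5, 0.43)
stop
push s -0.1295 actual -0.1367 expected -.0645 F [-18.   -3.2  10.2] (0.5, 0.43)
(array([ 0.4131, -0.0638,  0.15  ]), array([ 0.2, -0.6, -0.6]), 0.0918, 105.5)
```

The bar wedged on its tilt while its centre of mass was outside the mouth. I'll regrip it at its rear, level it, and push it in while held until the weight is inside.

Run:
```python
from bars import *
# rear position from the wrist view: back off so the rear end is visible ahead of the rod
o=down(MY+FL); P=lambda s,z: [*(B[1]+s*AX),z]
s=-.127+.022
manip.servo_line(P(s,.15),o,vel=.15); manip.servo_line(P(s,.034),o,vel=.1); effector.close(20); print(st(),needle())
im,c=grab("wrist"); save(im,"re.png",(150,0,420,300),2)
```

```text
(array([ 0.467 , -0.0558,  0.034 ]), array([-0.3, -0.7,  0.3]), 0.0238, 108.3) (0.5, 0.43)
```

View pics/re.png

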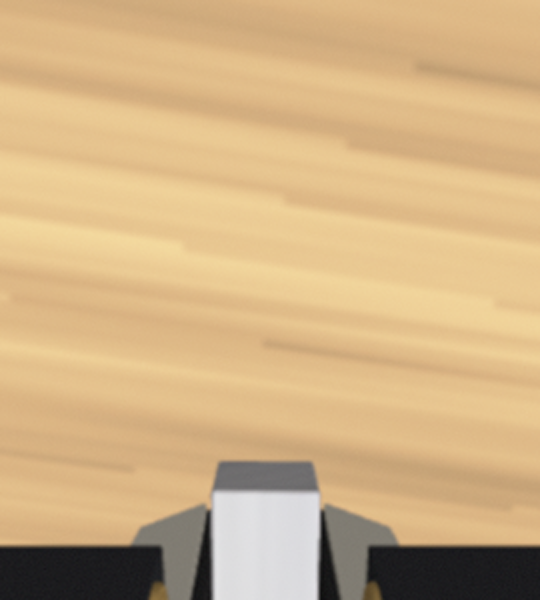

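The crop shows the bar's rear end (crop (265,490)) held squarely but sagging about 9 mm, as expected. I'll lift to level with a light grip, then push while held.

Run:
```python
from bars import *
o=down(MY+FL); P=lambda s,z: [*(B[1]+s*AX),z]
s=-.105
for z in (.036,.038,.040,.0415):
    manip.servo_line(P(s,z),o,vel=.02); print(z,st())
    if manip.current_force()[2]<-12: break
effector.close(45)
while s<-.069:
    s+=.004; manip.servo_line(P(s,z),o,vel=.03); f=np.array(manip.current_force()); print(round(s,3),f.round(1),end=" ")
    if -f[:2]@AX>16: print("stop"); break
print(st(),needle())
```

```text
0.036 (array([ 0.4667, -0.0559,  0.0359]), array([ 0.8,  0.4, -2.2]), 0.0238, 108.7)
0.038 (array([ 0.4666, -0.0558,  0.0379]), array([-0.6, -0.9, -2.9]), 0.0241, 109.0)
0.04 (array([ 0.4668, -0.0557,  0.04  ]), array([-0.8, -0.8, -2.8]), 0.024, 109.2)
0.0415 (array([ 0.467 , -0.0556,  0.0416]), array([-0.7, -0.4, -2.7]), 0.0236, 109.5)
-0.101 [ 0.6  0.6 -3.1] -0.097 [-0.2  0.4 -3.4] -0.093 [ 1.1 -0.1 -2.6] -0.089 [-0.2 -0.9 -3.3] -0.085 [ 1.1  0.3 -2.5] -0.081 [ 1.5 -0.3 -2.6] -0.077 [ 2.   0.5 -3. ] -0.073 [ 0.7  0.5 -2.4] -0.069 [ 0.3 -0.6 -2.1] (array([ 0.5031, -0.0503,  0.0415]), array([ 0.3, -0.6, -2.1]), 0.0234, 112.3) (0.5, 0.43)
```

Run:
```python
from bars import *
o=down(MY+FL); P=lambda s,z: [*(B[1]+s*AX),z]
effector.open_jaws(); manip.sleep(.2)
manip.servo_line(P(-.069,.13),o,vel=.15); s=-.125
manip.servo_line(P(s,.13),o,vel=.15); effector.close(20); manip.servo_line(P(s,.036),o,vel=.12); manip.sleep(.3)
push(1,s,.036)
manip.move_pose([.64,-.03,.32],down(MY+FL)); manip.sleep(.3)
im,c=grab("wrist"); save(im,"fin.png",(60,0,420,240),2.2); print(needle(),st())
for i in range(3): print(pix([*B[i],.0605],c).round(),pix([*(B[i]-.055*AX),.0605],c).round())
```

```text
stop
push s -0.092 actual -0.0998 expected -.0645 F [-18.4  -2.8  14.6] (0.5, 0.43)
(array([ 0.4502, -0.0583,  0.15  ]), array([-0.1,  0.5,  1. ]), 0.0917, 123.2)
(0.5, 0.58) (array([ 0.6398, -0.0303,  0.3198]), array([1.1, 0.3, 0.5]), 0.0915, 124.7)
[[225. 112.]] [[223.  60.]]
[[283. 112.]] [[283.  60.]]
[[341. 112.]] [[343.  60.]]
```

View pics/fin.png

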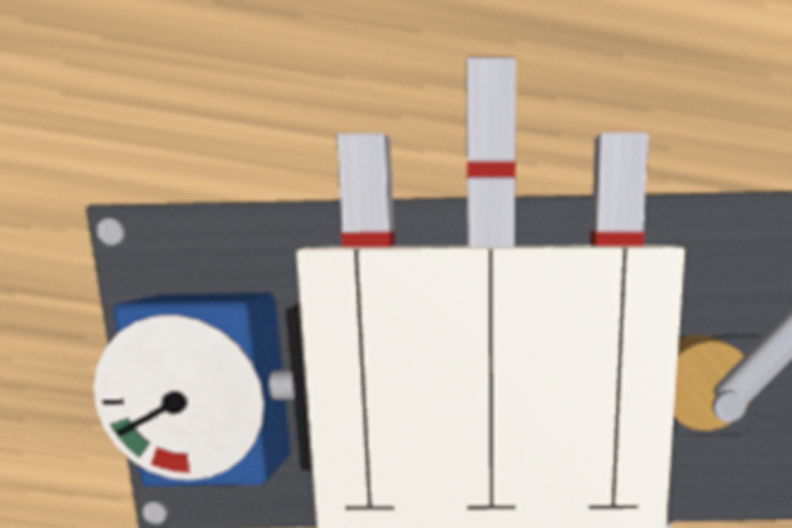

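The outer bars are home: their bands (crop (367,240) and (618,240)) are at the face. The middle bar is about 35 mm short, with its band at (491,169). The needle is in the green at (125,432). I'll grip its very end and feed it deeper while held, then push as with the others.

Run:
```python
from bars import *
o=down(MY+FL); P=lambda s,z: [*(B[1]+s*AX),z]
s=-.082
manip.move_pose(P(s,.15),o); manip.servo_line(P(s,.036),o,vel=.1); effector.close(20); print(st())
for z in (.0375,.039,.0395): manip.servo_line(P(s,z),o,vel=.02)
print(st()); effector.close(45)
while s<-.0665:
    s+=.003; manip.servo_line(P(s,z),o,vel=.03); f=np.array(manip.current_force()); print(round(s,3),f.round(1),end=" ")
    if -f[:2]@AX>16: print("stop"); break
print(st()); effector.open_jaws(); manip.sleep(.2)
manip.servo_line(P(s,.13),o,vel=.15); s=-.11
manip.servo_line(P(s,.13),o,vel=.15); effector.close(20); manip.servo_line(P(s,.036),o,vel=.12); manip.sleep(.3)
push(1,s,.036,fmax=17)
```

```text
(array([ 0.4897, -0.0523,  0.036 ]), array([ 0.4,  0.2, -0. ]), 0.0237, 127.9)
(array([ 0.4895, -0.0523,  0.0394]), array([-0. , -0.5, -3.5]), 0.0239, 128.7)
-0.079 [-0.2  0.1 -4.6] -0.076 [-0.5 -0.6 -4.1] -0.073 [ 0.2 -0.4 -3.2] -0.07 [ 0.5  0.1 -3.3] -0.067 [-0.3 -0.  -4.8] -0.064 [ 0.6  0.4 -3.5] (array([ 0.5078, -0.0495,  0.0395]), array([ 0.6,  0.4, -3.5]), 0.0239, 130.4)
stop
push s -0.0575 actual -0.0651 expected -.0645 F [-19.9  -3.3  15.9] (0.5, 0.43)
(array([ 0.4843, -0.0531,  0.15  ]), array([ 0.6, -0.2, -0.5]), 0.0917, 144.2)
```

Run:
```python
from bars import *
manip.move_pose([.64,-.03,.27],down(MY+FL)); manip.sleep(.4)
im,c=grab("wrist"); save(im,"fin2.png",(130,0,430,220),2.6); print(needle(),st())
L=red(im); f=210/np.tan(np.radians(c["vfov"]/2))
for i in range(3):
    p,q=pix([[*B[i],.0605],[*(B[i]-.055*AX),.0605]],c); x=int(p[0]); r=np.argwhere(L[:,x-5:x+6].mean(1)>.5)[:,0]; a=np.argwhere((alu(im)|L)[:,x-5:x+6].mean(1)>.5)[:,0]
    print(i,p.round(),q.round(),"band rows",r[r<p[1]+15],"rear row",a.min(), "rear s", ((world([[x,a.min()]],.0605,c)[0,:2]-B[i])@AX).round(4))
```

```text
(0.5, 0.58) (array([ 0.6399, -0.0302,  0.27  ]), array([ 0.7,  0.5, -0.9]), 0.0916, 145.6)
0 [217. 113.] [214.  54.] band rows [107 108 109 110 111 112] rear row 56 rear s -0.053
1 [283. 114.] [283.  54.] band rows [107 108 109 110 111 112] rear row 56 rear s -0.0534
2 [349. 114.] [352.  54.] band rows [107 108 109 110 111] rear row 55 rear s -0.0543
```

View pics/fin2.png

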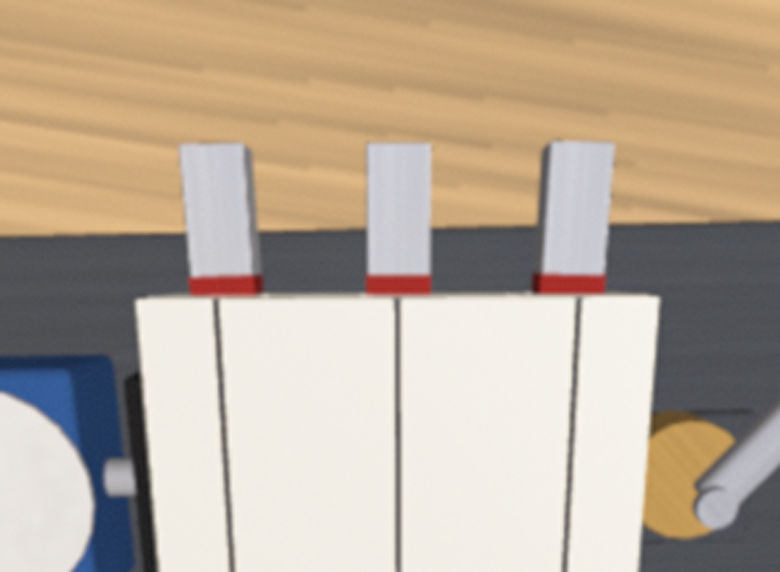

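All three bars are flush, with bands at the face ((225,284), (398,284), (570,284)). Bar 2 looks up to 1 mm prouder than the others, so I'll give it one more push and then hand in.

Run:
```python
from bars import *
o=down(MY+FL); P=lambda s,z: [*(B[2]+s*AX),z]
manip.move_pose(P(-.09,.15),o); effector.close(20); manip.servo_line(P(-.09,.036),o,vel=.12); manip.sleep(.3)
push(2,-.074,.036,fmax=19,send=-.054)
manip.servo_line(P(-.1,.3),o,vel=.2); print(needle(),st())
for i in range(1):
    n=dial("scene")[0]+1.41
    if .35<n<.85: print(manip.hand_in())
```

```text
stop
push s -0.0575 actual -0.0653 expected -.0645 F [-19.5  -3.7  14.3] (0.5, 0.43)
(array([0.4744, 0.0125, 0.15  ]), array([-0.3, -0.1,  0.6]), 0.0915, 155.3)
(0.5, 0.43) (array([0.4613, 0.0104, 0.2989]), array([-0.2, -0.3, -0.1]), 0.092, 156.3)
the job is handed in; nothing more can be done
None
```

I clamped the mould with the needle at about 0.45–0.5 rad (green), then pushed all three core bars home with their red bands at the mould's face, and handed the job in with everything released at about 156 s.

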